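# Find the pump with a worn thrust bearing by its shaft end float and isolate it

### The job

One of the two bench pumps has a worn thrust bearing: its shaft has far more end float than the other's. Pull both shafts fully out to their stops by the hubs, so that both are out together, then push both fully home, noting how far each one travels. Then throw the red-ball lever of the worn pump fully over to the rear to take it out of service; leave the other pump's lever and everything else on the bench alone, and leave both shafts fully home.

Things in the scene. Friction and masses are not known exactly. Their poses are not given: they have to be found in the camera images.
- pump_k: One of two identical-looking bench pumps, fixed: white housing 160 long (x) x 120 wide (y) x 100 high, blue side stripes. Origin: centre of its underside. Its -x axis points out of its black front, towards the robot (yaw within 0.2 rad of zero); z up. A dark bearing nose (54 diameter, axis 72 above the bench) stands 12 out of the front. Either pump may be on either side; wear cannot be seen.
- hub_k (a point): Centre of the silver, black-ringed hub (40 diameter, 40 long, axis along the pump's x, 72 above the bench) on the end of this pump's shaft; moves with it. Fully in, it lies 124 in front of the pump's origin, 12 clear of the bearing nose. Nothing else is near: pinch it from above across its sides (pump's y). Axes as the pump's.
- shaft_k (a joint): Axial position of this pump's shaft in m: 0 = fully in against its inner stop, growing as it is pulled out of the front. The outer stop is hidden: about 6 mm out on the sound pump, 15 mm on the worn one. Starts between the stops, 2 to 4 mm out. Sliding takes about 3 N; it stays where it is left; the stops are rigid.
- lever_k (a joint): Isolating lever on this pump's top, rad: 0 (start, up to 0.05) leans 0.5 rad to the front (in service), 1.0 leans 0.5 rad to the rear (out of service, at a stop). Pivot along the pump's y, at pump x = +12, 122 above the bench; steel rod 10 diameter, 80 long, red ball (26 diameter) on its end. Stays where left; under 2 N at the ball moves it. Base block 70 x 50, its top 125 above the bench.
- lever_k_tip (a point): Centre of the red ball on this pump's lever, 80 from the pivot; it moves with the lever. About 192 above the bench at the start and again at the end of the swing (202 at mid swing).
- pump_m: One of two identical-looking bench pumps, fixed: white housing 160 long (x) x 120 wide (y) x 100 high, blue side stripes. Origin: centre of its underside. Its -x axis points out of its black front, towards the robot (yaw within 0.2 rad of zero); z up. A dark bearing nose (54 diameter, axis 72 above the bench) stands 12 out of the front. Either pump may be on either side; wear cannot be seen.
- hub_m (a point): Centre of the silver, black-ringed hub (40 diameter, 40 long, axis along the pump's x, 72 above the bench) on the end of this pump's shaft; moves with it. Fully in, it lies 124 in front of the pump's origin, 12 clear of the bearing nose. Nothing else is near: pinch it from above across its sides (pump's y). Axes as the pump's.
- shaft_m (a joint): Axial position of this pump's shaft in m: 0 = fully in against its inner stop, growing as it is pulled out of the front. The outer stop is hidden: about 6 mm out on the sound pump, 15 mm on the worn one. Starts between the stops, 2 to 4 mm out. Sliding takes about 3 N; it stays where it is left; the stops are rigid.
- lever_m (a joint): Isolating lever on this pump's top, rad: 0 (start, up to 0.05) leans 0.5 rad to the front (in service), 1.0 leans 0.5 rad to the rear (out of service, at a stop). Pivot along the pump's y, at pump x = +12, 122 above the bench; steel rod 10 diameter, 80 long, red ball (26 diameter) on its end. Stays where left; under 2 N at the ball moves it. Base block 70 x 50, its top 125 above the bench.
- lever_m_tip (a point): Centre of the red ball on this pump's lever, 80 from the pivot; it moves with the lever. About 192 above the bench at the start and again at the end of the swing (202 at mid swing).
- flask: Loose clear culture flask with red medium, lying flat between the pumps, 120 x 62 x 32 high with an orange cap at +x. Origin: centre of its underside.
- wrench: Loose steel wrench, 170 long, lying flat on the bench. Origin: on its underside.
- spray_bottle: Loose white spray bottle with red head, 72 diameter, 200 high. Origin: centre of its underside.

How it is judged (in metres and radians):
On the way, in this order (a step that is already met when the one before it is completed fails the run):
1. both shafts pulled out against their outer stops at the same time (value of joint shaft_k above 0.0135 m and value of joint shaft_m above 0.0045 m), for 0.1 s.
2. then both shafts pushed fully home at the same time (value of joint each of shaft_k, shaft_m below 0.0015 m), for 0.1 s.
3. then the worn pump's lever thrown to the rear (value of joint lever_k above 0.85 rad), for 0.1 s.
At the end, for the whole second after the job is handed in: Both shafts fully home (within 1.5 mm of the inner stop), the lever of the pump with the larger end float thrown over (joint above 0.85 rad), the other pump's lever still at the front (below 0.2 rad), all of them at rest (all of step 2 and value of joint lever_k above 0.85 rad and value of joint lever_m below 0.2 rad and velocity of joint shaft_k between -0.02 and 0.02 m/s and velocity of joint shaft_m between -0.02 and 0.02 m/s and velocity of joint lever_k between -0.02 and 0.02 rad/s and velocity of joint lever_m between -0.02 and 0.02 rad/s); the robot touches nothing.
It fails at once if the sound pump's lever moved by more than about 0.3 rad (value of joint lever_m above 0.3 rad).
It fails at once if a bystander shifted by more than 20 mm (distance of any of flask, wrench, spray_bottle from where it was at the start of the episode above 0.02 m).
It also fails if it takes over 72 s, if anything falls off the work surface, if the arm or the gripper's body presses on something with over 40 N, if the wrist force passes 120 N, or if a joint passes its speed limit or range.

### The arm

A 6-joint arm with a two-finger parallel gripper is mounted at the origin on the work surface. World frame = base frame: x ahead of the robot, y to its left, z up, the work surface at z = 0. Lengths are in mm, angles in rad, forces in N, time in s.
With the tool pointing down it reaches from about 350 to 875 mm from the base axis. Payload 4.2 kg.
Tool frame: the origin (TCP) lies at the very end of the fingers, on their centre line; the grasp point (between the pads) lies arm.grip_depth behind it (arm.grip_depth is the distance from the TCP to the grasp point, in mm); x points along the fingers, y is the direction in which the jaws open and shut, and the axes are right-handed (so a half turn about x gives the same grasp; the last joint's range is limited). The gripper opens to 85 mm and grips with 20 to 120 N. Pads are 22 mm wide; open, the fingers measure 114 mm over their backs; the gripper's body (76 mm by 85 mm) begins 54 mm behind the grasp point. The pads swing forward as they close: fully open they stand 13 mm farther back than shut.
Start: joints at [-0.885, 0.385, 0.008, 0, -1.194, -0.259], TCP at [258.737, -568.906, 231.312] pointing down, gripper open.
Joint ranges: [-3.14, 3.14], [-1.21, 2.06], [-1.07, 1.41], [-3.16, 2.05], [-2.99, -0.16], [-3.1, 3.1]. Speed limits (rad/s): [2.79, 2.79, 3.14, 3.14, 3.14, 3.14].

### API

Orientations are given as a unit quaternion [x, y, z, w].
In Python, from bench import arm, get_image, models gives the robot as it stands.
- The arm moves only by the tool arm_command, never from a script. Its argument "rows" is a list of rows, each an object of numbers: "dx", "dy", "dz": the shift along the tool's x, y, z in m; "wx", "wy", "wz": the turn, a rotation vector about the tool's x, y, z in degrees; "gripper": the closure, from -1 (fully open) to 1 (shut). A call has exactly 8 rows; each row is the pose to reach, as a shift and turn from the pose measured when the call began, along the tool's axes at that moment; what a row does not reach only later rows make up. A row lasts 1/10 s, in which the tool goes at most 50 mm and 8.59 degrees, less where a joint would pass 70% of its speed; a pose out of reach is approached as far as the arm can. A call with a gripper value outside its range is refused whole. The fingers move at their own pace and stop on an object; the grip force is fixed at half the most. Time passes only in rows, so rows that repeat a pose let the fingers close, or fill a call up. It gives the time, the measured TCP pose, the force and the opening at its end, in the units of the state.
- arm.read_state(): the state, without advancing time (a new reading comes with each control period).
- get_image(name): name is "side" or "top"; returns a dict with "img" (400x640x3 uint8, red, green, blue), "K" (3x3 intrinsics, pixels), "k1" (the pictures are not rectified: a ray, as slopes to the right and down, at radius r is drawn at 1 + k1 r^2 times it, then the intrinsics apply), "rvec" (rotation vector, rad) and "tvec" (3), from world to camera coordinates, as OpenCV has them. Camera axes: x right, y down, z forward; pixel columns grow to the right and rows downward; lengths in mm; the calibration is good to about 2 mm. A picture is of the moment at which its call begins. There is no depth.
- arm.job_done(): hands the job in, once; it reports no verdict.
Trained networks look in the newest picture that a camera, given by its name, has taken for a name from the list of things; names that differ only in an ending like _2 or _b are one class to them, and where a whole thing is asked for, a point or a joint stands for the part that bears it (a point fixed in the world has none). Each returns a list of dicts, best first, with "conf" (0 to 1); they miss things now and then, are a little off and sometimes report something else, mostly with a low value. They report only what shows in the picture. A call takes as long as a camera call.
- models.cut_out(camera, query): "mask" (400x640 bool, what is visible of it) and "extent" ([left, top, right, bottom] in pixels, round what is visible of it).
The state is a dict: "clock": time; "joints": joint angles; "joint_vel": joint speeds; "joint_efforts": joint torques, N m; "position": TCP position; "ee_rot": TCP orientation; "contact_force": force on the tool from outside, world axes, zero at the start; "wrist_torque": the same for the moment, N m; "gripper_width": finger opening in mm.
Only numpy, scipy, OpenCV 4.12 (cv2) and the standard library are available. Lean on these libraries where they do the work, as an engineer would, in place of code of your own. Each camera call takes 0.05 s, during which the arm holds its last target.

## Working session

There is one attempt and no reset: what is moved stays moved. The work goes in short steps, Python scripts to look and compute and a tool call to move; the robot and the scene stay as the last step left them, time stands still between calls to the robot, and variables do not carry over. Pictures are saved under pics/ and viewed, and the job is handed in when it is done.

Besides the shell and the picture viewer there is one more tool, called after "Call:" as a command line: name --argument value ..., lists and objects as JSON in quotes. arm_command: Moves the arm, as the interface text tells. Its arguments: {"type":"object","properties":{"rows":{"type":"array"}},"required":["rows"]}

```bash
mkdir -p pics; ls
python3 - <<'E'
from bench import arm,get_image,models
import cv2,json
s=arm.read_state(); print({k:s[k] for k in('clock','position','ee_rot','contact_force','gripper_width')},arm.grip_depth)
for c in('side','top'):
    d=get_image(c); cv2.imwrite(f'pics/{c}0.png',d['img'][:,:,::-1]); print(c,d['K'],d['k1'],d['rvec'],d['tvec'])
    for q in('pump_k','hub_k','lever_k_tip','lever_k'):
        try:
            for r in models.cut_out(c,q): print(q,r['conf'],r['extent'],r['mask'].sum())
        except Exception as e: print(q,e)
print(arm.read_state()['clock'])
E
```

```text
pics
{'clock': 0.0, 'position': array([ 258.4952589 , -568.39085932,  230.22417445]), 'ee_rot': array([-0.14896424,  0.69127947,  0.15045598,  0.69087289]), 'contact_force': array([-0.42281917, -0.10405672, -0.44082944]), 'gripper_width': 85.26139257955153} 18.700000000000003
side [[363.88168523   0.         322.15260916]
 [  0.         363.88168523 192.36701004]
 [  0.           0.           1.        ]] -0.07176265576580854 [ 0.44369567 -2.77699955  1.06692962] [556.71249688 159.3956239  828.38320487]
pump_k 0.75 [250.5, 209.7, 363.5, 296.9] 5942
pump_k 0.64 [299.4, 91.4, 389.1, 163.4] 3390
hub_k 0.77 [367.1, 129.0, 384.9, 144.2] 178
hub_k 0.75 [338.9, 252.9, 365.3, 273.2] 430
lever_k_tip 0.68 [291.8, 215.2, 309.2, 237.6] 212
lever_k 0.7 [339.9, 253.7, 366.5, 276.4] 444
lever_k 0.56 [332.9, 91.3, 351.2, 113.9] 136
lever_k 0.46 [296.8, 213.5, 311.6, 238.0] 218
top [[432.40257646   0.         325.46081862]
 [  0.         432.40257646 196.39230982]
 [  0.           0.           1.        ]] -0.014626657578140733 [ 2.162893   -2.1440181   0.17166473] [  97.90863233  550.06435784 1068.87306255]
pump_k 0.58 [260.0, 147.3, 309.8, 243.2] 3820
pump_k 0.57 [416.0, 132.6, 480.7, 226.9] 4230
hub_k 0.65 [451.6, 204.8, 472.9, 230.4] 334
hub_k 0.6 [277.1, 218.3, 289.8, 244.9] 332
lever_k_tip 0.67 [275.7, 176.0, 287.3, 190.6] 145
lever_k 0.69 [456.7, 160.5, 476.3, 176.9] 138
lever_k 0.47 [276.9, 175.9, 286.1, 194.4] 114
lever_k 0.26 [279.2, 223.8, 292.7, 244.6] 271
0.5
```

View pics/side0.png

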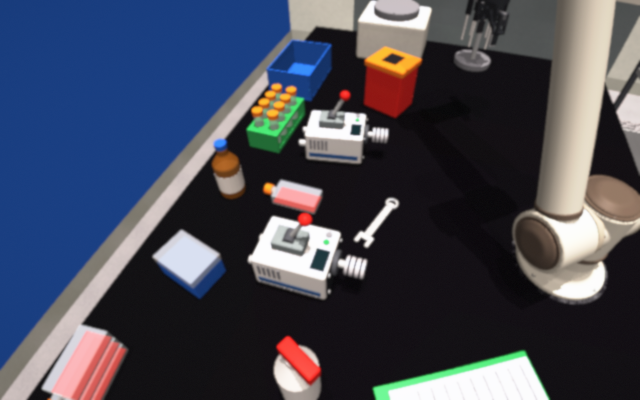

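View pics/top0.png

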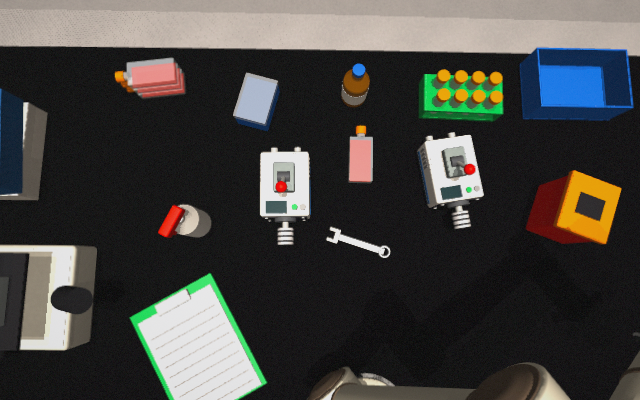

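Run:
```python
import cv2,numpy as np
a=cv2.imread('pics/top0.png');b=cv2.imread('pics/side0.png')
def cr(i,x,y,w,h,s): return cv2.resize(i[y:y+h,x:x+w],None,fx=s,fy=s,interpolation=cv2.INTER_CUBIC)
cv2.imwrite('pics/zt.png',np.hstack([cr(a,250,140,66,110,5),cr(a,410,125,80,110,5)]))
cv2.imwrite('pics/zs.png',np.hstack([cr(b,245,205,130,100,3),cr(b,290,80,110,100,3)]))
```

```text
(no output)
```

View pics/zt.png

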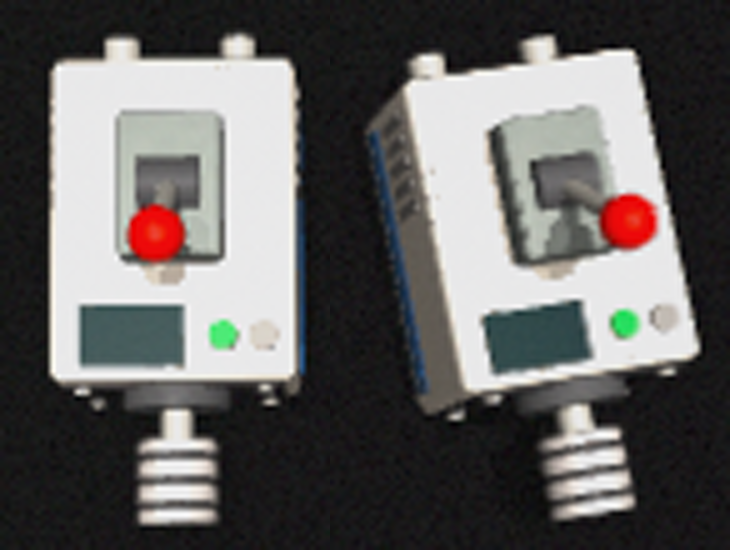

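View pics/zs.png

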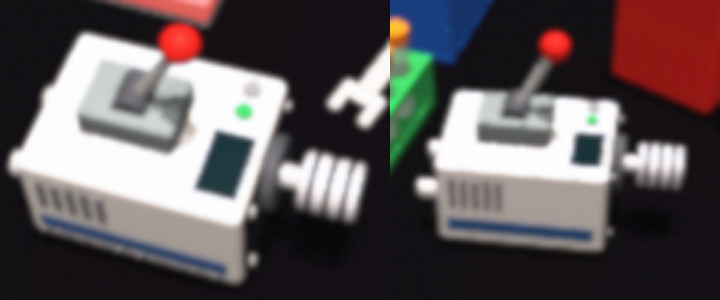

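```bash
cat > h.py <<'E'
import numpy as np,cv2
from scipy.optimize import least_squares
from bench import arm,get_image,models
def proj(d,P):
    p,_=cv2.projectPoints(np.array(P,float).reshape(-1,1,3),np.array(d['rvec'],float),np.array(d['tvec'],float),np.array(d['K'],float),np.array([d['k1'],0,0,0,0.]))
    return p.reshape(-1,2)
def w(p,P):
    P=np.array(P,float);c,s=np.cos(p[2]),np.sin(p[2])
    return np.c_[p[0]+c*P[:,0]-s*P[:,1],p[1]+s*P[:,0]+c*P[:,1],P[:,2]]
E
cat > fit.py <<'E'
from h import *
T=get_image('top');S=get_image('side')
# FL FR RL RR (left=+y), ball, hub
obs={'L':([(260,216.4),(309.2,216.4),(260.8,152),(308.6,152),(281.2,186.6),(285.4,236.2)],
 [(326.7,280.7),(341.7,231.7),(250,258.3),(271.7,217.3),(305,219.3),(356,266.7)]),
'R':([(436.4,203),(483.8,196.4),(425.6,141.8),(471.2,135),(469.8,169.4),(461.4,219.6)],
 [(362.7,139.3),(365,114.3),(306.7,132.3),(311.7,111),(345,95),(380.7,135)])}
for n,(t,s) in obs.items():
    def pts(q):
        x=80 ;a=q[4]-.5
        return w(q,[(-x,60,100),(-x,-60,100),(x,60,100),(x,-60,100),(12+80*np.sin(a),0,122+80*np.cos(a)),(-124-q[3],0,72)])
    def f(q):
        return np.r_[(proj(T,pts(q))-t).ravel(),(proj(S,pts(q))-s).ravel(),[(q[3]-3)/2,q[4]/.05]]
    r=least_squares(f,[550,0,0,3,0],x_scale=[100,100,.1,1,.05],loss='soft_l1')
    print(n,r.x.round(3)); print(f(r.x)[:24].reshape(-1,2).round(1).tolist()); print(pts(r.x).round(1)[4:])
E
python3 fit.py
```

```text
L [5.70980e+02 2.04235e+02 2.40000e-02 2.56300e+00 4.50000e-02]
[[-0.9, 0.3], [-0.0, -0.4], [-1.3, -0.3], [-0.1, -0.9], [-0.4, -0.1], [-0.3, 0.2], [-0.8, -1.4], [0.5, -0.7], [0.4, 0.5], [1.1, -2.8], [0.6, -0.0], [0.1, 0.0]]
[[547.8 203.7 193.9]
 [444.5 201.2  72. ]]
R [ 6.13791e+02 -2.12713e+02  1.64000e-01  2.80400e+00  4.70000e-02]
[[0.4, 0.7], [1.0, -0.2], [-1.2, -1.4], [0.3, -1.6], [-0.4, -0.1], [-0.5, 0.3], [0.3, 0.1], [1.4, -1.0], [-1.9, 1.9], [0.9, -2.0], [0.5, 0.4], [-0.1, 0.1]]
[[ 591.1 -216.5  193.9]
 [ 488.7 -233.4   72. ]]
```

```bash
cat >> h.py <<'E'
from scipy.spatial.transform import Rotation as R
def rel(p,yaw=None,q=None):
    s=arm.read_state();R0=R.from_quat(s['ee_rot']);d=R0.inv().apply(np.array(p)-s['position'])/1000
    o=[]
    if yaw is not None:
        for sg in(1,-1):
            y=sg*np.array([-np.sin(yaw),np.cos(yaw),0]);x=np.array([0,0,-1.])
            M=R.from_matrix(np.c_[x,y,np.cross(x,y)]); o.append((R0.inv()*M).as_rotvec(degrees=True).round(2).tolist())
    print(p,'d',d.round(4).tolist(),'w',o)
def st():
    s=arm.read_state();print('t',round(s['clock'],2),'pos',s['position'].round(2),'F',s['contact_force'].round(2),'w',round(s['gripper_width'],1),'j',np.round(s['joints'],2))
E
python3 - <<'E'
from h import *
st(); print(R.from_quat(arm.read_state()['ee_rot']).as_matrix().round(3))
rel((330,-260,200),.164); rel((487,-234,150),.164)
E
```

```text
t 0.6 pos [ 258.72 -568.9   231.32] F [0.42 0.47 0.2 ] w 85.2 j [-0.89  0.38  0.01 -0.   -1.19 -0.26]
[[ 0.    -0.414  0.91 ]
 [-0.     0.91   0.414]
 [-1.    -0.     0.   ]]
(330, -260, 200) d [0.0313, 0.2517, 0.1927] w [[15.05, 0.0, 0.0], [-164.95, -0.0, 0.0]]
(487, -234, 150) d [0.0813, 0.2104, 0.3464] w [[15.05, 0.0, 0.0], [-164.95, -0.0, 0.0]]
```

Call:
arm_command --rows '[{"dx":0.004,"dy":0.036,"dz":0.028,"wx":2.2,"gripper":-1},{"dx":0.009,"dy":0.072,"dz":0.055,"wx":4.3,"gripper":-1},{"dx":0.013,"dy":0.108,"dz":0.083,"wx":6.5,"gripper":-1},{"dx":0.018,"dy":0.144,"dz":0.11,"wx":8.6,"gripper":-1},{"dx":0.022,"dy":0.18,"dz":0.138,"wx":10.8,"gripper":-1},{"dx":0.027,"dy":0.216,"dz":0.165,"wx":12.9,"gripper":-1},{"dx":0.0313,"dy":0.2517,"dz":0.193,"wx":15.05,"gripper":-1},{"dx":0.05,"dy":0.235,"dz":0.235,"wx":15.05,"gripper":-1}]'

```text
validation failed for argument at $.ro...
```

Run:
```python
from h import *
st(); rel((487.5,-233.6,130),.164);rel((487.5,-233.6,53.5),.164)
```

```text
t 0.6 pos [ 258.72 -568.9   231.32] F [0.42 0.47 0.2 ] w 85.2 j [-0.89  0.38  0.01 -0.   -1.19 -0.26]
(487.5, -233.6, 130) d [0.1013, 0.2105, 0.347] w [[15.05, 0.0, 0.0], [-164.95, -0.0, 0.0]]
(487.5, -233.6, 53.5) d [0.1778, 0.2105, 0.347] w [[15.05, 0.0, 0.0], [-164.95, -0.0, 0.0]]
```

Call:
arm_command --rows '[{"dx":0.004,"dy":0.036,"dz":0.028,"wx":2.2,"wy":0,"wz":0,"gripper":-1},{"dx":0.009,"dy":0.072,"dz":0.055,"wx":4.3,"wy":0,"wz":0,"gripper":-1},{"dx":0.013,"dy":0.108,"dz":0.083,"wx":6.5,"wy":0,"wz":0,"gripper":-1},{"dx":0.018,"dy":0.144,"dz":0.11,"wx":8.6,"wy":0,"wz":0,"gripper":-1},{"dx":0.022,"dy":0.18,"dz":0.138,"wx":10.8,"wy":0,"wz":0,"gripper":-1},{"dx":0.027,"dy":0.216,"dz":0.165,"wx":12.9,"wy":0,"wz":0,"gripper":-1},{"dx":0.031,"dy":0.252,"dz":0.193,"wx":15.05,"wy":0,"wz":0,"gripper":-1},{"dx":0.05,"dy":0.235,"dz":0.235,"wx":15.05,"wy":0,"wz":0,"gripper":-1}]'

```text
clock: 1.4
position: [373.3, -254.2, 184.2]
ee_rot: [-0.059, 0.703, 0.058, 0.707]
contact_force: [0.9, -1.9, 0.9]
gripper_width: 85.6
```

Run:
```python
from h import *
st(); rel((487.5,-233.6,130),.164);rel((487.5,-233.6,53.5),.164)
```

```text
t 1.4 pos [ 373.3  -254.22  184.22] F [ 0.95 -1.86  0.9 ] w 85.6 j [-0.24  0.13 -0.47 -0.   -0.96 -1.17]
(487.5, -233.6, 130) d [0.0548, 0.0015, 0.1157] w [[0.14, 0.31, 0.08], [-179.86, -0.13, 0.48]]
(487.5, -233.6, 53.5) d [0.1313, 0.0016, 0.1153] w [[0.14, 0.31, 0.08], [-179.86, -0.13, 0.48]]
```

Call:
arm_command --rows '[{"dx":0.02,"dy":0.0,"dz":0.04,"wx":0.1,"wy":0.3,"wz":0,"gripper":-1},{"dx":0.04,"dy":0.001,"dz":0.08,"wx":0.1,"wy":0.3,"wz":0,"gripper":-1},{"dx":0.055,"dy":0.0015,"dz":0.1155,"wx":0.1,"wy":0.3,"wz":0,"gripper":-1},{"dx":0.075,"dy":0.0015,"dz":0.1155,"wx":0.1,"wy":0.3,"wz":0,"gripper":-1},{"dx":0.095,"dy":0.0015,"dz":0.1155,"wx":0.1,"wy":0.3,"wz":0,"gripper":-1},{"dx":0.115,"dy":0.0015,"dz":0.1155,"wx":0.1,"wy":0.3,"wz":0,"gripper":-1},{"dx":0.131,"dy":0.0015,"dz":0.1155,"wx":0.1,"wy":0.3,"wz":0,"gripper":-1},{"dx":0.131,"dy":0.0015,"dz":0.1155,"wx":0.1,"wy":0.3,"wz":0,"gripper":-1}]'

```text
clock: 2.2
position: [486.2, -233.3, 51.8]
ee_rot: [-0.058, 0.706, 0.058, 0.703]
contact_force: [-0.9, 0.4, -0.0]
gripper_width: 85.2
```

Run:
```python
from h import *
st(); rel((487.5,-233.6,53.5),.164)
d=get_image('top');cv2.imwrite('pics/t1.png',cv2.resize(d['img'][110:290,380:560,::-1],None,fx=3,fy=3))
d=get_image('side');cv2.imwrite('pics/s1.png',cv2.resize(d['img'][30:200,260:500,::-1],None,fx=3,fy=3))
```

```text
t 2.2 pos [ 486.15 -233.31   51.78] F [-0.95  0.38 -0.02] w 85.2 j [-0.15  0.44 -0.42  0.   -0.71 -1.26]
(487.5, -233.6, 53.5) d [-0.0017, -0.0005, 0.0013] w [[0.02, -0.25, -0.02], [-179.98, 0.04, -0.4]]
```

View pics/s1.png

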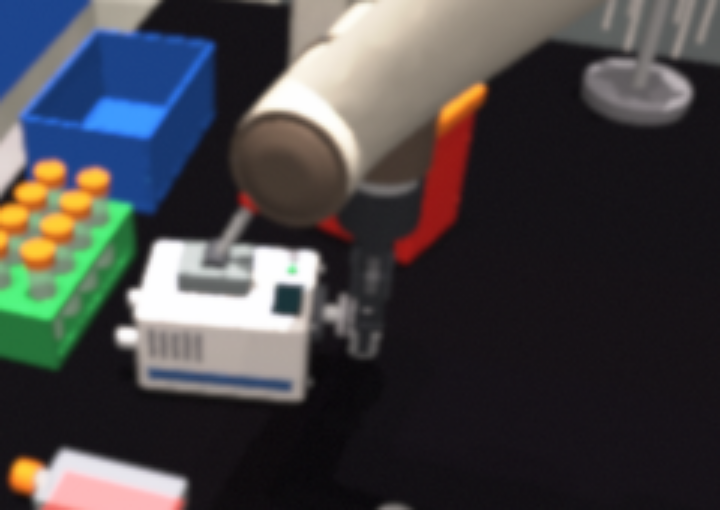

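View pics/t1.png

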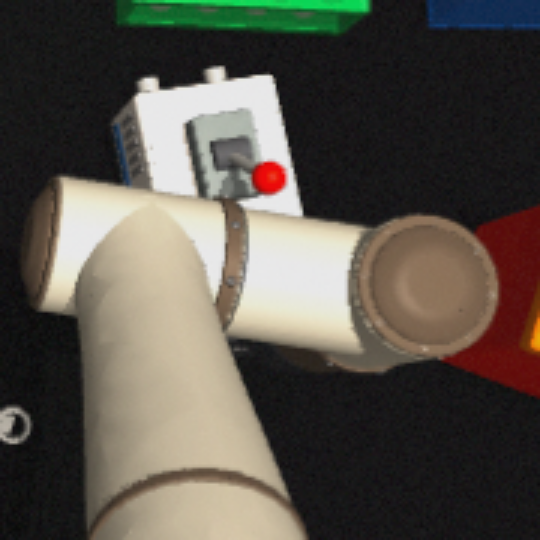

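Call:
arm_command --rows '[{"dx":-0.0015,"dy":0,"dz":0.001,"wx":0,"wy":0,"wz":0,"gripper":-0.4},{"dx":-0.0015,"dy":0,"dz":0.001,"wx":0,"wy":0,"wz":0,"gripper":0.2},{"dx":-0.0015,"dy":0,"dz":0.001,"wx":0,"wy":0,"wz":0,"gripper":0.5},{"dx":-0.0015,"dy":0,"dz":0.001,"wx":0,"wy":0,"wz":0,"gripper":1},{"dx":-0.0015,"dy":0,"dz":0.001,"wx":0,"wy":0,"wz":0,"gripper":1},{"dx":-0.0015,"dy":0,"dz":0.001,"wx":0,"wy":0,"wz":0,"gripper":1},{"dx":-0.0015,"dy":0,"dz":0.001,"wx":0,"wy":0,"wz":0,"gripper":1},{"dx":-0.0015,"dy":0,"dz":0.001,"wx":0,"wy":0,"wz":0,"gripper":1}]'

```text
clock: 3.1
position: [490.0, -234.5, 57.0]
ee_rot: [-0.06, 0.704, 0.057, 0.706]
contact_force: [-1.6, -2.3, 6.1]
gripper_width: 38.4
```

Run:
```python
from h import *
st();print(arm.read_state()['wrist_torque'])
```

```text
t 3.1 pos [ 490.02 -234.46   57.02] F [-1.65 -2.31  6.08] w 38.4 j [-0.15  0.44 -0.41  0.   -0.71 -1.26]
[-0.99771967  0.17238581  0.00516174]
```

Call:
arm_command --rows '[{"dx":0,"dy":0,"dz":-0.001,"wx":0,"wy":0,"wz":0,"gripper":1},{"dx":0,"dy":0,"dz":-0.002,"wx":0,"wy":0,"wz":0,"gripper":1},{"dx":0,"dy":0,"dz":-0.003,"wx":0,"wy":0,"wz":0,"gripper":1},{"dx":0,"dy":0,"dz":-0.004,"wx":0,"wy":0,"wz":0,"gripper":1},{"dx":0,"dy":0,"dz":-0.005,"wx":0,"wy":0,"wz":0,"gripper":1},{"dx":0,"dy":0,"dz":-0.005,"wx":0,"wy":0,"wz":0,"gripper":1},{"dx":0,"dy":0,"dz":-0.006,"wx":0,"wy":0,"wz":0,"gripper":1},{"dx":0,"dy":0,"dz":-0.006,"wx":0,"wy":0,"wz":0,"gripper":1}]'

```text
clock: 3.9
position: [485.9, -235.3, 57.1]
ee_rot: [-0.06, 0.702, 0.057, 0.707]
contact_force: [7.0, 1.2, -4.8]
gripper_width: 38.3
```

```bash
cat >> h.py <<'E'
def ax(yaw):
    s=arm.read_state();u=np.array([np.cos(yaw),np.sin(yaw),0]);print('axial',round(float(u@s['position']),2),'F',round(float(u@s['contact_force']),2)); st()
E
python3 -c "
from h import *
ax(.164);print(490.02*np.cos(.164)-234.46*np.sin(.164))"
```

```text
axial 440.96 F 7.1
t 3.9 pos [ 485.89 -235.27   57.1 ] F [ 7.    1.23 -4.77] w 38.3 j [-0.15  0.43 -0.43  0.   -0.71 -1.26]
445.1656610586132
```

Call:
arm_command --rows '[{"dx":0,"dy":0,"dz":-0.001,"wx":0,"wy":0,"wz":0,"gripper":1},{"dx":0,"dy":0,"dz":-0.002,"wx":0,"wy":0,"wz":0,"gripper":1},{"dx":0,"dy":0,"dz":-0.003,"wx":0,"wy":0,"wz":0,"gripper":1},{"dx":0,"dy":0,"dz":-0.004,"wx":0,"wy":0,"wz":0,"gripper":1},{"dx":0,"dy":0,"dz":-0.005,"wx":0,"wy":0,"wz":0,"gripper":1},{"dx":0,"dy":0,"dz":-0.005,"wx":0,"wy":0,"wz":0,"gripper":1},{"dx":0,"dy":0,"dz":-0.006,"wx":0,"wy":0,"wz":0,"gripper":1},{"dx":0,"dy":0,"dz":-0.006,"wx":0,"wy":0,"wz":0,"gripper":1}]'

```text
clock: 4.7
position: [486.0, -235.4, 57.2]
ee_rot: [-0.061, 0.698, 0.057, 0.711]
contact_force: [15.4, 3.7, -9.9]
gripper_width: 38.5
```

```bash
python3 -c "
from h import *
ax(.164)"
```

```text
axial 441.04 F 15.84
t 4.7 pos [ 485.98 -235.35   57.19] F [15.44  3.71 -9.87] w 38.5 j [-0.15  0.43 -0.43  0.   -0.69 -1.26]
```

Call:
arm_command --rows '[{"dx":0,"dy":0,"dz":0,"wx":0,"wy":0,"wz":0,"gripper":1},{"dx":0,"dy":0,"dz":0,"wx":0,"wy":0,"wz":0,"gripper":0},{"dx":0,"dy":0,"dz":0,"wx":0,"wy":0,"wz":0,"gripper":-0.5},{"dx":0,"dy":0,"dz":0,"wx":0,"wy":0,"wz":0,"gripper":-1},{"dx":0,"dy":0,"dz":0,"wx":0,"wy":0,"wz":0,"gripper":-1},{"dx":-0.03,"dy":0,"dz":0,"wx":0,"wy":0,"wz":0,"gripper":-1},{"dx":-0.07,"dy":0,"dz":0,"wx":0,"wy":0,"wz":0,"gripper":-1},{"dx":-0.11,"dy":0,"dz":0,"wx":0,"wy":0,"wz":0,"gripper":-1}]'

```text
clock: 5.5
position: [482.9, -234.8, 168.0]
ee_rot: [-0.061, 0.699, 0.057, 0.711]
contact_force: [1.0, -0.1, -0.1]
gripper_width: 85.3
```

```bash
python3 -c "
from h import *
ax(.164)
rel((443,201,165),.024);rel((443,201,52),.024)"
```

```text
axial 438.05 F 0.94
t 5.5 pos [ 482.88 -234.84  168.03] F [ 0.98 -0.15 -0.12] w 85.3 j [-0.15  0.28 -0.31  0.   -0.96 -1.25]
(443, 201, 165) d [0.0008, 0.4364, 0.033] w [[8.18, 0.96, 0.29], [-171.82, -0.44, 1.44]]
(443, 201, 52) d [0.1138, 0.4371, 0.0311] w [[8.18, 0.96, 0.29], [-171.82, -0.44, 1.44]]
```

Call:
arm_command --rows '[{"dx":0,"dy":0.048,"dz":0.004,"wx":1,"wy":0.5,"wz":0.1,"gripper":-1},{"dx":0,"dy":0.096,"dz":0.008,"wx":2,"wy":1,"wz":0.3,"gripper":-1},{"dx":0,"dy":0.144,"dz":0.012,"wx":3,"wy":1,"wz":0.3,"gripper":-1},{"dx":0,"dy":0.192,"dz":0.016,"wx":4,"wy":1,"wz":0.3,"gripper":-1},{"dx":0,"dy":0.24,"dz":0.02,"wx":5,"wy":1,"wz":0.3,"gripper":-1},{"dx":0,"dy":0.288,"dz":0.024,"wx":6,"wy":1,"wz":0.3,"gripper":-1},{"dx":0,"dy":0.336,"dz":0.028,"wx":7,"wy":1,"wz":0.3,"gripper":-1},{"dx":0,"dy":0.384,"dz":0.033,"wx":8.2,"wy":1,"wz":0.3,"gripper":-1}]'

```text
clock: 6.3
position: [450.7, 150.9, 166.4]
ee_rot: [-0.008, 0.707, 0.008, 0.707]
contact_force: [1.9, -0.3, -0.2]
gripper_width: 85.3
```

```bash
python3 -c "
from h import *
ax(.024)
rel((443,201,165),.024);rel((443,201,52),.024)"
```

```text
axial 454.21 F 1.88
t 6.3 pos [450.72 150.86 166.42] F [ 1.89 -0.29 -0.21] w 85.3 j [ 0.67  0.19 -0.44 -0.   -0.93 -2.21]
(443, 201, 165) d [0.0014, 0.0503, -0.0066] w [[-0.06, -0.05, -0.0], [179.94, -0.0, 0.08]]
(443, 201, 52) d [0.1144, 0.0503, -0.0065] w [[-0.06, -0.05, -0.0], [179.94, -0.0, 0.08]]
```

Call:
arm_command --rows '[{"dx":0.001,"dy":0.03,"dz":-0.004,"wx":0,"wy":0,"wz":0,"gripper":-1},{"dx":0.001,"dy":0.05,"dz":-0.0065,"wx":0,"wy":0,"wz":0,"gripper":-1},{"dx":0.001,"dy":0.0503,"dz":-0.0065,"wx":0,"wy":0,"wz":0,"gripper":-1},{"dx":0.03,"dy":0.0503,"dz":-0.0065,"wx":0,"wy":0,"wz":0,"gripper":-1},{"dx":0.06,"dy":0.0503,"dz":-0.0065,"wx":0,"wy":0,"wz":0,"gripper":-1},{"dx":0.09,"dy":0.0503,"dz":-0.0065,"wx":0,"wy":0,"wz":0,"gripper":-1},{"dx":0.115,"dy":0.0503,"dz":-0.0065,"wx":0,"wy":0,"wz":0,"gripper":-1},{"dx":0.115,"dy":0.0503,"dz":-0.0065,"wx":0,"wy":0,"wz":0,"gripper":-1}]'

```text
clock: 7.1
position: [440.8, 198.2, 48.6]
ee_rot: [-0.009, 0.71, 0.006, 0.704]
contact_force: [-0.1, 0.0, -0.1]
gripper_width: 85.2
```

```bash
python3 -c "
from h import *
ax(.024)
rel((443,201,51),.024)"
```

```text
axial 445.39 F -0.13
t 7.1 pos [440.76 198.17  48.6 ] F [-0.13  0.05 -0.11] w 85.2 j [ 0.76  0.38 -0.56 -0.   -0.65 -2.31]
(443, 201, 51) d [-0.0024, 0.0028, 0.0023] w [[-0.16, -0.43, 0.3], [179.83, 0.47, 0.68]]
```

Call:
arm_command --rows '[{"dx":-0.0025,"dy":0.003,"dz":0.0025,"wx":0,"wy":-0.4,"wz":0.3,"gripper":-1},{"dx":-0.0025,"dy":0.003,"dz":0.0025,"wx":0,"wy":-0.4,"wz":0.3,"gripper":-0.4},{"dx":-0.0025,"dy":0.003,"dz":0.0025,"wx":0,"wy":-0.4,"wz":0.3,"gripper":0.2},{"dx":-0.0025,"dy":0.003,"dz":0.0025,"wx":0,"wy":-0.4,"wz":0.3,"gripper":1},{"dx":-0.0025,"dy":0.003,"dz":0.0025,"wx":0,"wy":-0.4,"wz":0.3,"gripper":1},{"dx":-0.0025,"dy":0.003,"dz":0.0025,"wx":0,"wy":-0.4,"wz":0.3,"gripper":1},{"dx":-0.0025,"dy":0.003,"dz":0.0025,"wx":0,"wy":-0.4,"wz":0.3,"gripper":1},{"dx":-0.0025,"dy":0.003,"dz":0.0025,"wx":0,"wy":-0.4,"wz":0.3,"gripper":1}]'

```text
clock: 7.9
position: [443.6, 200.8, 52.5]
ee_rot: [-0.008, 0.707, 0.008, 0.707]
contact_force: [1.1, -3.1, 6.8]
gripper_width: 38.5
```

```bash
python3 -c "
from h import *
ax(.024)"
```

```text
axial 448.27 F 1.0
t 7.9 pos [443.58 200.78  52.49] F [ 1.07 -3.14  6.79] w 38.5 j [ 0.76  0.37 -0.55  0.   -0.65 -2.31]
```

Call:
arm_command --rows '[{"dx":0,"dy":0,"dz":-0.001,"wx":0,"wy":0,"wz":0,"gripper":1},{"dx":0,"dy":0,"dz":-0.002,"wx":0,"wy":0,"wz":0,"gripper":1},{"dx":0,"dy":0,"dz":-0.003,"wx":0,"wy":0,"wz":0,"gripper":1},{"dx":0,"dy":0,"dz":-0.004,"wx":0,"wy":0,"wz":0,"gripper":1},{"dx":0,"dy":0,"dz":-0.005,"wx":0,"wy":0,"wz":0,"gripper":1},{"dx":0,"dy":0,"dz":-0.006,"wx":0,"wy":0,"wz":0,"gripper":1},{"dx":0,"dy":0,"dz":-0.007,"wx":0,"wy":0,"wz":0,"gripper":1},{"dx":0,"dy":0,"dz":-0.008,"wx":0,"wy":0,"wz":0,"gripper":1}]'

```text
clock: 8.7
position: [435.6, 200.6, 52.6]
ee_rot: [-0.008, 0.707, 0.008, 0.707]
contact_force: [3.2, -1.5, -2.1]
gripper_width: 38.4
```

```bash
python3 -c "
from h import *
ax(.024)"
```

```text
axial 440.24 F 3.12
t 8.7 pos [435.55 200.61  52.58] F [ 3.16 -1.51 -2.05] w 38.4 j [ 0.77  0.36 -0.57  0.   -0.64 -2.32]
```

Call:
arm_command --rows '[{"dx":0,"dy":0,"dz":-0.001,"wx":0,"wy":0,"wz":0,"gripper":1},{"dx":0,"dy":0,"dz":-0.002,"wx":0,"wy":0,"wz":0,"gripper":1},{"dx":0,"dy":0,"dz":-0.003,"wx":0,"wy":0,"wz":0,"gripper":1},{"dx":0,"dy":0,"dz":-0.004,"wx":0,"wy":0,"wz":0,"gripper":1},{"dx":0,"dy":0,"dz":-0.005,"wx":0,"wy":0,"wz":0,"gripper":1},{"dx":0,"dy":0,"dz":-0.006,"wx":0,"wy":0,"wz":0,"gripper":1},{"dx":0,"dy":0,"dz":-0.007,"wx":0,"wy":0,"wz":0,"gripper":1},{"dx":0,"dy":0,"dz":-0.008,"wx":0,"wy":0,"wz":0,"gripper":1}]'

```text
clock: 9.5
position: [431.8, 200.7, 52.7]
ee_rot: [-0.008, 0.704, 0.009, 0.71]
contact_force: [27.0, -12.5, -16.1]
gripper_width: 38.6
```

```bash
python3 -c "
from h import *
ax(.024)"
```

```text
axial 436.5 F 26.7
t 9.5 pos [431.81 200.72  52.66] F [ 27.01 -12.46 -16.12] w 38.6 j [ 0.78  0.36 -0.59  0.01 -0.62 -2.33]
```

Run:
```python
from h import *
d=get_image('top');b=d['img'][:,:,::-1].copy();cv2.imwrite('pics/t2.png',b)
a=cv2.imread('pics/top0.png')
A=cv2.cvtColor(a,6).astype(np.float32);B=cv2.cvtColor(b,6).astype(np.float32)
r=np.s_[212:236,448:478]
print(cv2.phaseCorrelate(A[r],B[r],cv2.createHanningWindow((30,24),cv2.CV_32F)), 'expect', proj(d,w([613.8,-212.7,.164],[(-126.8+0,0,90),(-130.8,0,90)])))
cv2.imwrite('pics/z2.png',cv2.resize(np.hstack([a[190:240,430:490],b[190:240,430:490]]),None,fx=6,fy=6,interpolation=2))
```

```text
((0.05590118664349397, 0.9080887293375515), 1.0307149748007456) expect [[463.34104271 219.26836519]
 [463.66767741 220.88422645]]
```

View pics/z2.png

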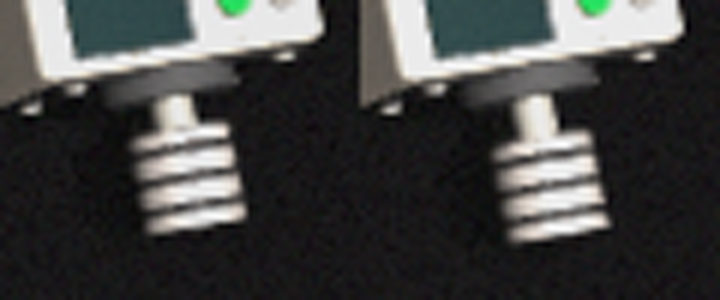

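View pics/t2.png

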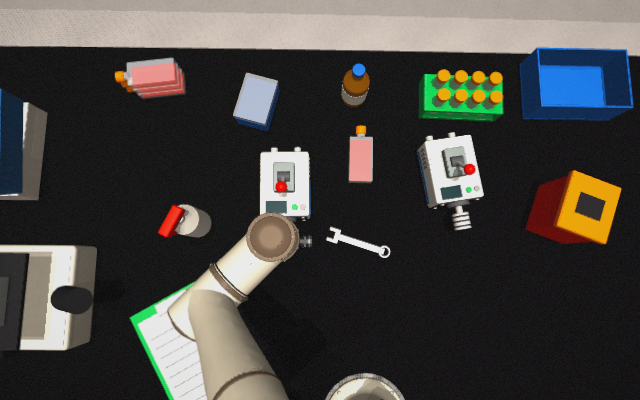

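Call:
arm_command --rows '[{"dx":0,"dy":0,"dz":0.001,"wx":0,"wy":0,"wz":0,"gripper":1},{"dx":0,"dy":0,"dz":0.003,"wx":0,"wy":0,"wz":0,"gripper":1},{"dx":0,"dy":0,"dz":0.005,"wx":0,"wy":0,"wz":0,"gripper":1},{"dx":0,"dy":0,"dz":0.007,"wx":0,"wy":0,"wz":0,"gripper":1},{"dx":0,"dy":0,"dz":0.009,"wx":0,"wy":0,"wz":0,"gripper":1},{"dx":0,"dy":0,"dz":0.011,"wx":0,"wy":0,"wz":0,"gripper":1},{"dx":0,"dy":0,"dz":0.012,"wx":0,"wy":0,"wz":0,"gripper":1},{"dx":0,"dy":0,"dz":0.013,"wx":0,"wy":0,"wz":0,"gripper":1}]'

```text
clock: 10.35
position: [444.7, 200.8, 52.6]
ee_rot: [-0.008, 0.705, 0.009, 0.71]
contact_force: [-2.9, -0.1, -0.0]
gripper_width: 38.4
```

```bash
python3 -c "
from h import *
ax(.024)"
```

```text
axial 449.37 F -2.92
t 10.35 pos [444.68 200.79  52.58] F [-2.92 -0.06 -0.01] w 38.4 j [ 0.76  0.37 -0.56  0.01 -0.64 -2.31]
```

Call:
arm_command --rows '[{"dx":0,"dy":0,"dz":0.001,"wx":0,"wy":0,"wz":0,"gripper":1},{"dx":0,"dy":0,"dz":0.002,"wx":0,"wy":0,"wz":0,"gripper":1},{"dx":0,"dy":0,"dz":0.003,"wx":0,"wy":0,"wz":0,"gripper":1},{"dx":0,"dy":0,"dz":0.004,"wx":0,"wy":0,"wz":0,"gripper":1},{"dx":0,"dy":0,"dz":0.005,"wx":0,"wy":0,"wz":0,"gripper":1},{"dx":0,"dy":0,"dz":0.006,"wx":0,"wy":0,"wz":0,"gripper":1},{"dx":0,"dy":0,"dz":0.007,"wx":0,"wy":0,"wz":0,"gripper":1},{"dx":0,"dy":0,"dz":0.007,"wx":0,"wy":0,"wz":0,"gripper":1}]'

```text
clock: 11.15
position: [447.2, 200.7, 52.5]
ee_rot: [-0.008, 0.707, 0.008, 0.707]
contact_force: [-21.9, 8.2, 13.2]
gripper_width: 38.1
```

```bash
python3 -c "
from h import *
ax(.024)"
```

```text
axial 451.87 F -21.65
t 11.15 pos [447.18 200.67  52.53] F [-21.85   8.16  13.24] w 38.1 j [ 0.75  0.38 -0.54  0.   -0.65 -2.3 ]
```

Call:
arm_command --rows '[{"dx":0,"dy":0,"dz":0,"wx":0,"wy":0,"wz":0,"gripper":1},{"dx":0,"dy":0,"dz":0,"wx":0,"wy":0,"wz":0,"gripper":0},{"dx":0,"dy":0,"dz":0,"wx":0,"wy":0,"wz":0,"gripper":-0.5},{"dx":0,"dy":0,"dz":0,"wx":0,"wy":0,"wz":0,"gripper":-1},{"dx":0,"dy":0,"dz":0,"wx":0,"wy":0,"wz":0,"gripper":-1},{"dx":-0.03,"dy":0,"dz":0,"wx":0,"wy":0,"wz":0,"gripper":-1},{"dx":-0.07,"dy":0,"dz":0,"wx":0,"wy":0,"wz":0,"gripper":-1},{"dx":-0.11,"dy":0,"dz":0,"wx":0,"wy":0,"wz":0,"gripper":-1}]'

```text
clock: 11.95
position: [447.3, 200.5, 163.6]
ee_rot: [-0.009, 0.707, 0.007, 0.707]
contact_force: [0.7, 0.7, 0.2]
gripper_width: 85.4
```

```bash
python3 -c "
from h import *
ax(.024)
rel((485,-234.3,165),.164);rel((485,-234.3,51),.164)"
```

```text
axial 451.96 F 0.71
t 11.95 pos [447.27 200.52 163.57] F [0.69 0.67 0.22] w 85.4 j [ 0.75  0.22 -0.41  0.   -0.94 -2.3 ]
(485, -234.3, 165) d [-0.0006, -0.4356, 0.028] w [[-8.11, -0.07, 0.11], [171.89, 0.17, 0.1]]
(485, -234.3, 51) d [0.1134, -0.4353, 0.0281] w [[-8.11, -0.07, 0.11], [171.89, 0.17, 0.1]]
```

Call:
arm_command --rows '[{"dx":0,"dy":-0.048,"dz":0.003,"wx":-1,"wy":0,"wz":0,"gripper":-1},{"dx":0,"dy":-0.096,"dz":0.006,"wx":-2,"wy":0,"wz":0,"gripper":-1},{"dx":0,"dy":-0.144,"dz":0.009,"wx":-3,"wy":0,"wz":0,"gripper":-1},{"dx":0,"dy":-0.192,"dz":0.012,"wx":-4,"wy":0,"wz":0,"gripper":-1},{"dx":0,"dy":-0.24,"dz":0.015,"wx":-5,"wy":0,"wz":0,"gripper":-1},{"dx":0,"dy":-0.288,"dz":0.018,"wx":-6,"wy":0,"wz":0,"gripper":-1},{"dx":0,"dy":-0.336,"dz":0.023,"wx":-7,"wy":0,"wz":0,"gripper":-1},{"dx":0,"dy":-0.384,"dz":0.028,"wx":-8.1,"wy":0,"wz":0,"gripper":-1}]'

```text
clock: 12.75
position: [484.0, -185.0, 164.7]
ee_rot: [-0.059, 0.705, 0.057, 0.705]
contact_force: [0.6, 0.6, -0.1]
gripper_width: 85.5
```

```bash
python3 -c "
from h import *
ax(.164)
rel((485,-234.3,165),.164);rel((485,-234.3,51),.164)"
```

```text
axial 447.35 F 0.72
t 12.75 pos [ 484.04 -184.99  164.65] F [ 0.63  0.56 -0.12] w 85.5 j [-0.05  0.27 -0.35  0.   -0.95 -1.36]
(485, -234.3, 165) d [-0.0002, -0.0488, -0.0071] w [[0.02, -0.0, 0.13], [-179.98, -0.2, -0.01]]
(485, -234.3, 51) d [0.1138, -0.0485, -0.0071] w [[0.02, -0.0, 0.13], [-179.98, -0.2, -0.01]]
```

Call:
arm_command --rows '[{"dx":0,"dy":-0.03,"dz":-0.004,"wx":0,"wy":0,"wz":0,"gripper":-1},{"dx":0,"dy":-0.0485,"dz":-0.007,"wx":0,"wy":0,"wz":0,"gripper":-1},{"dx":0,"dy":-0.0485,"dz":-0.007,"wx":0,"wy":0,"wz":0,"gripper":-1},{"dx":0.03,"dy":-0.0485,"dz":-0.007,"wx":0,"wy":0,"wz":0,"gripper":-1},{"dx":0.06,"dy":-0.0485,"dz":-0.007,"wx":0,"wy":0,"wz":0,"gripper":-1},{"dx":0.09,"dy":-0.0485,"dz":-0.007,"wx":0,"wy":0,"wz":0,"gripper":-1},{"dx":0.112,"dy":-0.0485,"dz":-0.007,"wx":0,"wy":0,"wz":0,"gripper":-1},{"dx":0.112,"dy":-0.0485,"dz":-0.007,"wx":0,"wy":0,"wz":0,"gripper":-1}]'

```text
clock: 13.55
position: [482.9, -233.1, 49.9]
ee_rot: [-0.058, 0.707, 0.058, 0.702]
contact_force: [-0.6, 0.7, -0.1]
gripper_width: 85.0
```

Call:
arm_command --rows '[{"dx":0,"dy":0,"dz":0,"wx":0,"wy":0,"wz":0,"gripper":-1},{"dx":0,"dy":0,"dz":0,"wx":0,"wy":0,"wz":0,"gripper":-0.4},{"dx":0,"dy":0,"dz":0,"wx":0,"wy":0,"wz":0,"gripper":0.2},{"dx":0,"dy":0,"dz":0,"wx":0,"wy":0,"wz":0,"gripper":1},{"dx":0,"dy":0,"dz":0,"wx":0,"wy":0,"wz":0,"gripper":1},{"dx":0,"dy":0,"dz":0,"wx":0,"wy":0,"wz":0,"gripper":1},{"dx":0,"dy":0,"dz":0,"wx":0,"wy":0,"wz":0,"gripper":1},{"dx":0,"dy":0,"dz":0,"wx":0,"wy":0,"wz":0,"gripper":1}]'

```text
clock: 14.35
position: [485.1, -235.2, 52.0]
ee_rot: [-0.06, 0.705, 0.057, 0.704]
contact_force: [0.7, -8.3, 3.0]
gripper_width: 38.4
```

```bash
python3 -c "
from h import *
ax(.164)"
```

```text
axial 440.23 F -0.61
t 14.35 pos [ 485.14 -235.23   52.02] F [ 0.75 -8.28  3.04] w 38.4 j [-0.15  0.44 -0.43  0.01 -0.7  -1.26]
```

Call:
arm_command --rows '[{"dx":0,"dy":0,"dz":0.001,"wx":0,"wy":0,"wz":0,"gripper":1},{"dx":0,"dy":0,"dz":0.002,"wx":0,"wy":0,"wz":0,"gripper":1},{"dx":0,"dy":0,"dz":0.003,"wx":0,"wy":0,"wz":0,"gripper":1},{"dx":0,"dy":0,"dz":0.004,"wx":0,"wy":0,"wz":0,"gripper":1},{"dx":0,"dy":0,"dz":0.005,"wx":0,"wy":0,"wz":0,"gripper":1},{"dx":0,"dy":0,"dz":0.006,"wx":0,"wy":0,"wz":0,"gripper":1},{"dx":0,"dy":0,"dz":0.007,"wx":0,"wy":0,"wz":0,"gripper":1},{"dx":0,"dy":0,"dz":0.007,"wx":0,"wy":0,"wz":0,"gripper":1}]'

```text
clock: 15.15
position: [489.8, -234.5, 52.0]
ee_rot: [-0.06, 0.707, 0.057, 0.702]
contact_force: [-6.0, -5.0, 3.8]
gripper_width: 38.4
```

```bash
python3 -c "
from h import *
ax(.164)"
```

```text
axial 444.98 F -6.78
t 15.15 pos [ 489.83 -234.45   52.  ] F [-6.05 -4.96  3.79] w 38.4 j [-0.14  0.45 -0.41  0.01 -0.71 -1.27]
```

Call:
arm_command --rows '[{"dx":0,"dy":0,"dz":0.001,"wx":0,"wy":0,"wz":0,"gripper":1},{"dx":0,"dy":0,"dz":0.002,"wx":0,"wy":0,"wz":0,"gripper":1},{"dx":0,"dy":0,"dz":0.003,"wx":0,"wy":0,"wz":0,"gripper":1},{"dx":0,"dy":0,"dz":0.004,"wx":0,"wy":0,"wz":0,"gripper":1},{"dx":0,"dy":0,"dz":0.005,"wx":0,"wy":0,"wz":0,"gripper":1},{"dx":0,"dy":0,"dz":0.006,"wx":0,"wy":0,"wz":0,"gripper":1},{"dx":0,"dy":0,"dz":0.007,"wx":0,"wy":0,"wz":0,"gripper":1},{"dx":0,"dy":0,"dz":0.007,"wx":0,"wy":0,"wz":0,"gripper":1}]'

```text
clock: 15.95
position: [489.6, -234.4, 52.0]
ee_rot: [-0.059, 0.712, 0.057, 0.697]
contact_force: [-16.9, -9.2, 11.5]
gripper_width: 38.6
```

```bash
python3 -c "
from h import *
ax(.164)"
```

```text
axial 444.78 F -18.13
t 15.95 pos [ 489.62 -234.38   51.96] F [-16.85  -9.19  11.46] w 38.6 j [-0.14  0.45 -0.41  0.01 -0.73 -1.27]
```

Call:
arm_command --rows '[{"dx":0,"dy":0,"dz":0,"wx":0,"wy":0,"wz":0,"gripper":1},{"dx":0,"dy":0,"dz":0,"wx":0,"wy":0,"wz":0,"gripper":0},{"dx":0,"dy":0,"dz":0,"wx":0,"wy":0,"wz":0,"gripper":-0.5},{"dx":0,"dy":0,"dz":0,"wx":0,"wy":0,"wz":0,"gripper":-1},{"dx":0,"dy":0,"dz":0,"wx":0,"wy":0,"wz":0,"gripper":-1},{"dx":-0.03,"dy":0,"dz":0,"wx":0,"wy":0,"wz":0,"gripper":-1},{"dx":-0.07,"dy":0,"dz":0,"wx":0,"wy":0,"wz":0,"gripper":-1},{"dx":-0.11,"dy":0,"dz":0,"wx":0,"wy":0,"wz":0,"gripper":-1}]'

```text
clock: 16.75
position: [491.9, -233.7, 162.9]
ee_rot: [-0.059, 0.713, 0.058, 0.697]
contact_force: [1.4, -0.7, 1.2]
gripper_width: 85.7
```

```bash
python3 -c "
from h import *
ax(.164)
rel((447,60,230),.024)"
```

```text
axial 447.13 F 1.22
t 16.75 pos [ 491.89 -233.71  162.88] F [ 1.36 -0.71  1.2 ] w 85.7 j [-0.14  0.32 -0.28  0.01 -0.99 -1.27]
(447, 60, 230) d [-0.0672, 0.2971, 0.0025] w [[8.09, -1.28, 0.09], [-171.9, -0.13, -1.92]]
```

Call:
arm_command --rows '[{"dx":-0.011,"dy":0.041,"dz":-0.009,"wx":1,"wy":0,"wz":0,"gripper":-1},{"dx":-0.022,"dy":0.082,"dz":-0.018,"wx":3,"wy":-0.5,"wz":0,"gripper":-1},{"dx":-0.033,"dy":0.123,"dz":-0.027,"wx":4,"wy":-1,"wz":0,"gripper":-1},{"dx":-0.044,"dy":0.164,"dz":-0.035,"wx":6,"wy":-1.3,"wz":0,"gripper":-1},{"dx":-0.055,"dy":0.205,"dz":-0.044,"wx":7,"wy":-1.3,"wz":0,"gripper":-1},{"dx":-0.067,"dy":0.246,"dz":-0.053,"wx":8.1,"wy":-1.3,"wz":0,"gripper":-1},{"dx":-0.067,"dy":0.246,"dz":-0.053,"wx":8.1,"wy":-1.3,"wz":0,"gripper":-1},{"dx":-0.067,"dy":0.246,"dz":-0.053,"wx":8.1,"wy":-1.3,"wz":0,"gripper":-1}]'

```text
clock: 17.55
position: [400.7, 1.6, 231.6]
ee_rot: [-0.01, 0.706, 0.009, 0.708]
contact_force: [-0.2, 0.1, 0.5]
gripper_width: 85.5
```

Run:
```python
from h import *
st()
D={c:get_image(c) for c in('top','side')}
R0={c:cv2.imread(f'pics/{c}0.png') for c in D}
T2=cv2.imread('pics/t2.png')
for c in D: cv2.imwrite(f'pics/{c}3.png',D[c]['img'][:,:,::-1])
poses={'L':[571,204.2,.024],'R':[613.8,-212.7,.164]}
def align(a,b,c,n):
    # hub box in a; ECC translation a->b
    p=proj(D[c],w(poses[n],[(-126.5+i,j,k) for i in(-22,19) for j in(-22,22) for k in (52,92)]))
    x0,y0=p.min(0).astype(int);x1,y1=p.max(0).astype(int)+1
    A=cv2.cvtColor(a,6).astype(np.float32);B=cv2.cvtColor(b,6).astype(np.float32)
    q=proj(D[c],w(poses[n],[(-126.5,0,80),(-125.5,0,80)]));u=q[1]-q[0]  # px per mm inward
    best=[]
    for s in np.arange(-8,14,.1):
        M=np.float32([[1,0,u[0]*s],[0,1,u[1]*s]])
        W=cv2.warpAffine(B,M,(640,400),flags=cv2.INTER_CUBIC|cv2.WARP_INVERSE_MAP)
        best.append((np.abs(W[y0:y1,x0:x1]-A[y0:y1,x0:x1]).mean(),round(s,1)))
    best.sort(); return best[0],u.round(2)
for c in D:
    for n in poses: print(c,n,'inward mm vs start',align(R0[c],D[c]['img'][:,:,::-1],c,n))
print('R out vs start',align(R0['top'],T2,'top','R'))
cv2.imwrite('pics/z3.png',np.hstack([cv2.resize(D['top']['img'][130:250,250:330,::-1],None,fx=4,fy=4),cv2.resize(D['top']['img'][125:245,410:490,::-1],None,fx=4,fy=4)]))
```

```text
t 17.55 pos [400.71   1.55 231.6 ] F [-0.17  0.14  0.54] w 85.5 j [ 0.42 -0.01 -0.5   0.   -1.08 -1.96]
top L inward mm vs start ((np.float32(7.8204384), np.float64(2.5)), array([-0.  , -0.41]))
top R inward mm vs start ((np.float32(7.8770685), np.float64(2.0)), array([-0.08, -0.4 ]))
side L inward mm vs start ((np.float32(8.01914), np.float64(3.1)), array([-0.47, -0.12]))
side R inward mm vs start ((np.float32(9.275597), np.float64(2.5)), array([-0.35, -0.03]))
R out vs start ((np.float32(10.050337), np.float64(-3.8)), array([-0.08, -0.4 ]))
```

View pics/z3.png

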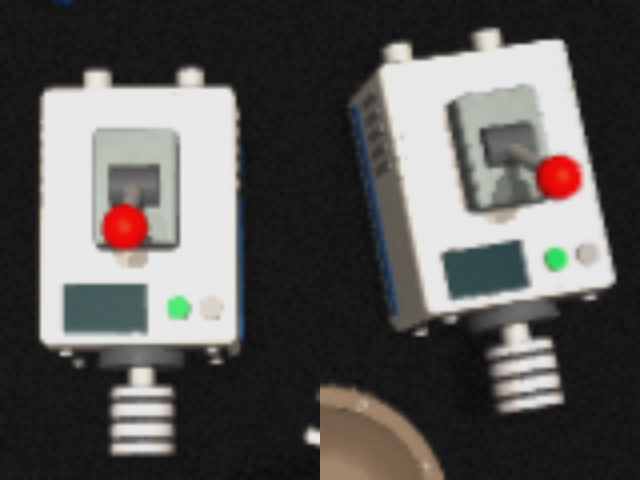

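View pics/side3.png

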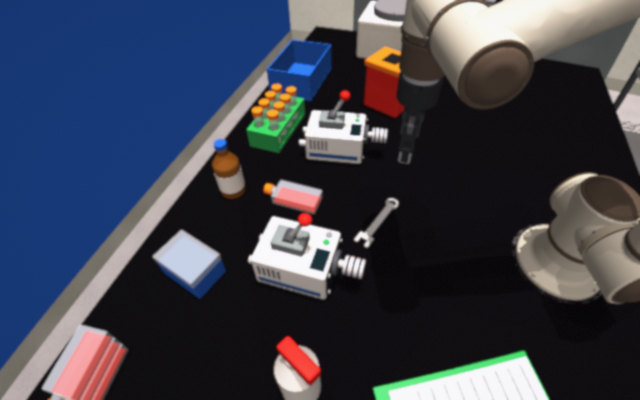

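```bash
python3 -c "
from h import *
rel((470,202,230),.024);rel((490,202.5,184),.024)"
```

```text
(470, 202, 230) d [0.0004, 0.2002, 0.074] w [[-0.04, -0.0, 0.09], [179.96, 0.15, 0.0]]
(490, 202.5, 184) d [0.0464, 0.2003, 0.094] w [[-0.04, -0.0, 0.09], [179.96, 0.15, 0.0]]
```

Call:
arm_command --rows '[{"dx":0,"dy":0.04,"dz":0.01,"wx":0,"wy":0,"wz":0,"gripper":0},{"dx":0,"dy":0.08,"dz":0.02,"wx":0,"wy":0,"wz":0,"gripper":1},{"dx":0,"dy":0.12,"dz":0.035,"wx":0,"wy":0,"wz":0,"gripper":1},{"dx":0,"dy":0.16,"dz":0.055,"wx":0,"wy":0,"wz":0,"gripper":1},{"dx":0,"dy":0.2,"dz":0.074,"wx":0,"wy":0,"wz":0,"gripper":1},{"dx":0.023,"dy":0.2,"dz":0.085,"wx":0,"wy":0,"wz":0,"gripper":1},{"dx":0.046,"dy":0.2,"dz":0.094,"wx":0,"wy":0,"wz":0,"gripper":1},{"dx":0.046,"dy":0.2,"dz":0.094,"wx":0,"wy":0,"wz":0,"gripper":1}]'

```text
clock: 18.45
position: [489.5, 199.9, 179.9]
ee_rot: [-0.009, 0.71, 0.005, 0.704]
contact_force: [-0.3, 0.5, 0.4]
gripper_width: 0.0
```

Run:
```python
from h import *
st();rel((570,204,184),.024);rel((597,205,184),.024)
d=get_image('side');cv2.imwrite('pics/s4.png',cv2.resize(d['img'][150:310,230:400,::-1],None,fx=4,fy=3.7))
d=get_image('top');cv2.imwrite('pics/t4.png',cv2.resize(d['img'][110:260,200:360,::-1],None,fx=4,fy=4))
```

```text
t 18.45 pos [489.51 199.86 179.92] F [-0.33  0.48  0.36] w 0.0 j [ 0.69  0.27 -0.3   0.   -1.01 -2.25]
(570, 204, 184) d [-0.0047, 0.0025, 0.0805] w [[-0.25, -0.45, 0.38], [179.75, 0.6, 0.71]]
(597, 205, 184) d [-0.0049, 0.003, 0.1075] w [[-0.25, -0.45, 0.38], [179.75, 0.6, 0.71]]
```

View pics/s4.png

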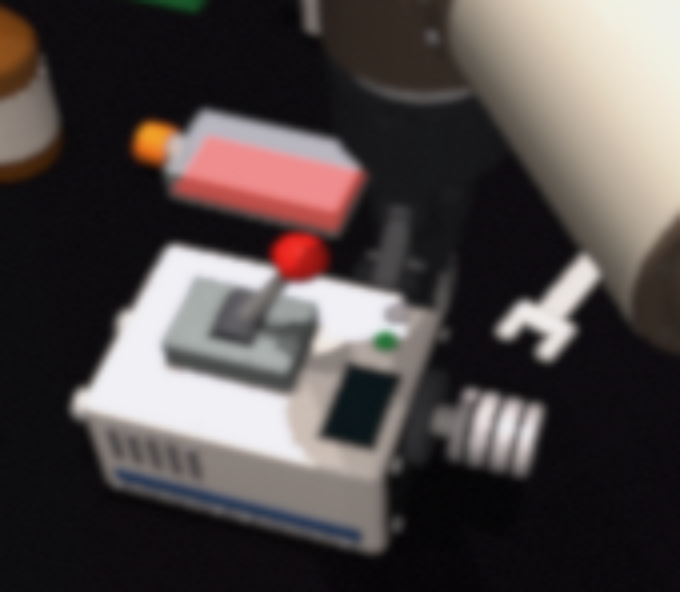

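View pics/t4.png

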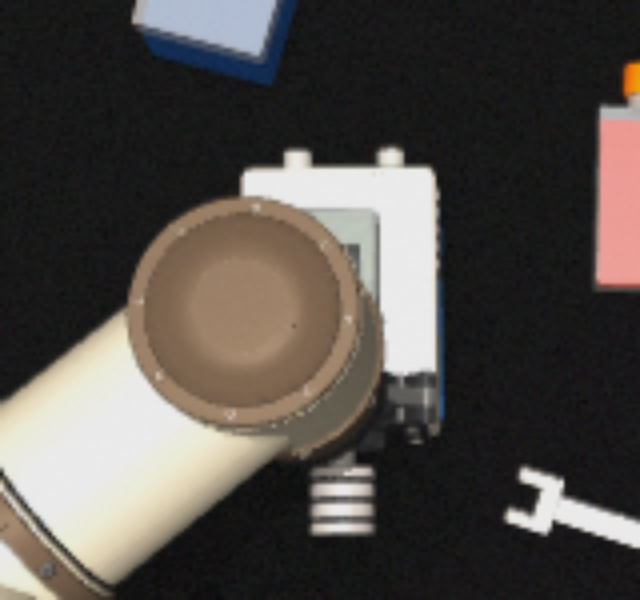

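Call:
arm_command --rows '[{"dx":-0.004,"dy":0.0025,"dz":0.01,"wx":0,"wy":-0.4,"wz":0.4,"gripper":1},{"dx":-0.004,"dy":0.0025,"dz":0.02,"wx":0,"wy":-0.4,"wz":0.4,"gripper":1},{"dx":-0.004,"dy":0.0025,"dz":0.03,"wx":0,"wy":-0.4,"wz":0.4,"gripper":1},{"dx":-0.004,"dy":0.0025,"dz":0.04,"wx":0,"wy":-0.4,"wz":0.4,"gripper":1},{"dx":-0.004,"dy":0.0025,"dz":0.05,"wx":0,"wy":-0.4,"wz":0.4,"gripper":1},{"dx":-0.004,"dy":0.0025,"dz":0.06,"wx":0,"wy":-0.4,"wz":0.4,"gripper":1},{"dx":-0.004,"dy":0.0025,"dz":0.07,"wx":0,"wy":-0.4,"wz":0.4,"gripper":1},{"dx":-0.004,"dy":0.0025,"dz":0.08,"wx":0,"wy":-0.4,"wz":0.4,"gripper":1}]'

```text
clock: 19.35
position: [571.3, 205.0, 187.5]
ee_rot: [-0.006, 0.705, 0.009, 0.709]
contact_force: [-1.2, 1.0, 0.7]
gripper_width: 0.4
```

Run:
```python
from h import *
st();rel((597,205,184),.024)
d=get_image('side');cv2.imwrite('pics/s5.png',cv2.resize(d['img'][150:310,230:400,::-1],None,fx=4,fy=3.7))
```

```text
t 19.35 pos [571.35 205.02 187.53] F [-1.23  1.    0.7 ] w 0.4 j [ 0.61  0.38 -0.11  0.   -1.07 -2.16]
(597, 205, 184) d [0.0037, -0.0006, 0.0256] w [[-0.17, 0.3, -0.2], [179.83, -0.31, -0.48]]
```

View pics/s5.png

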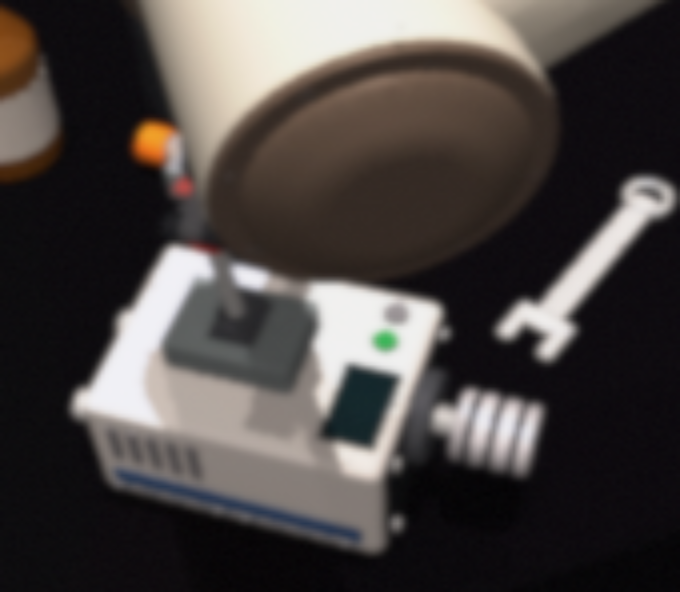

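Call:
arm_command --rows '[{"dx":0.002,"dy":0,"dz":0.005,"wx":0,"wy":0,"wz":0,"gripper":1},{"dx":0.003,"dy":0,"dz":0.01,"wx":0,"wy":0,"wz":0,"gripper":1},{"dx":0.003,"dy":0,"dz":0.014,"wx":0,"wy":0,"wz":0,"gripper":1},{"dx":0.003,"dy":0,"dz":0.017,"wx":0,"wy":0,"wz":0,"gripper":1},{"dx":0.003,"dy":0,"dz":0.02,"wx":0,"wy":0,"wz":0,"gripper":1},{"dx":0.003,"dy":0,"dz":0.022,"wx":0,"wy":0,"wz":0,"gripper":1},{"dx":0.003,"dy":0,"dz":0.024,"wx":0,"wy":0,"wz":0,"gripper":1},{"dx":0.003,"dy":0,"dz":0.025,"wx":0,"wy":0,"wz":0,"gripper":1}]'

```text
clock: 20.2
position: [597.9, 205.7, 184.6]
ee_rot: [-0.006, 0.705, 0.009, 0.709]
contact_force: [-1.0, 0.1, 0.8]
gripper_width: 0.2
```

Run:
```python
from h import *
st()
```

```text
t 20.2 pos [597.91 205.73 184.56] F [-0.98  0.15  0.83] w 0.2 j [ 0.59  0.43 -0.05  0.   -1.09 -2.14]
```

Not yet at the stop by force; creep further.

Call:
arm_command --rows '[{"dx":0,"dy":0,"dz":0.001,"wx":0,"wy":0,"wz":0,"gripper":1},{"dx":0,"dy":0,"dz":0.002,"wx":0,"wy":0,"wz":0,"gripper":1},{"dx":0,"dy":0,"dz":0.003,"wx":0,"wy":0,"wz":0,"gripper":1},{"dx":0,"dy":0,"dz":0.004,"wx":0,"wy":0,"wz":0,"gripper":1},{"dx":0,"dy":0,"dz":0.005,"wx":0,"wy":0,"wz":0,"gripper":1},{"dx":0,"dy":0,"dz":0.006,"wx":0,"wy":0,"wz":0,"gripper":1},{"dx":0,"dy":0,"dz":0.006,"wx":0,"wy":0,"wz":0,"gripper":1},{"dx":0,"dy":0,"dz":0.006,"wx":0,"wy":0,"wz":0,"gripper":1}]'

```text
clock: 21.0
position: [601.6, 205.7, 184.4]
ee_rot: [-0.006, 0.706, 0.008, 0.708]
contact_force: [-8.5, 1.4, 3.0]
gripper_width: 0.2
```

Run:
```python
from h import *
st()
d=get_image('side');cv2.imwrite('pics/s6.png',cv2.resize(d['img'][150:310,230:400,::-1],None,fx=4,fy=3.7))
d=get_image('top');cv2.imwrite('pics/t6.png',cv2.resize(d['img'][110:260,200:360,::-1],None,fx=4,fy=4))
```

```text
t 21.0 pos [601.65 205.7  184.45] F [-8.46  1.39  2.99] w 0.2 j [ 0.58  0.44 -0.03 -0.   -1.1  -2.13]
```

View pics/s6.png

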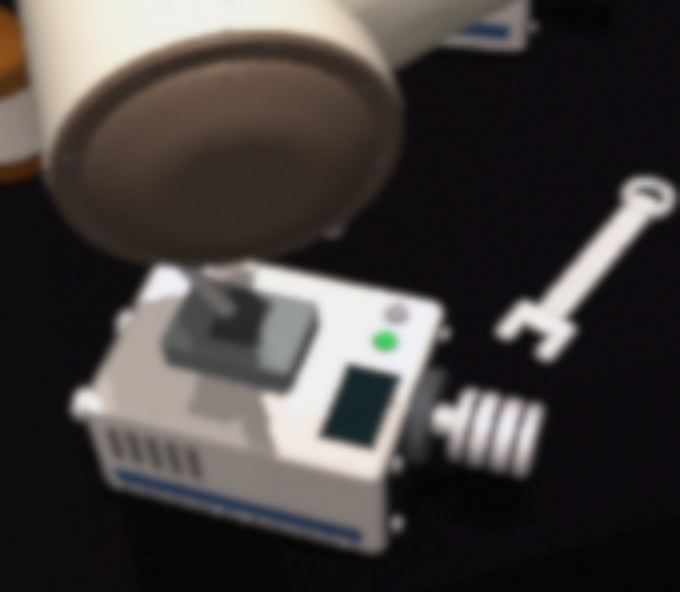

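View pics/t6.png

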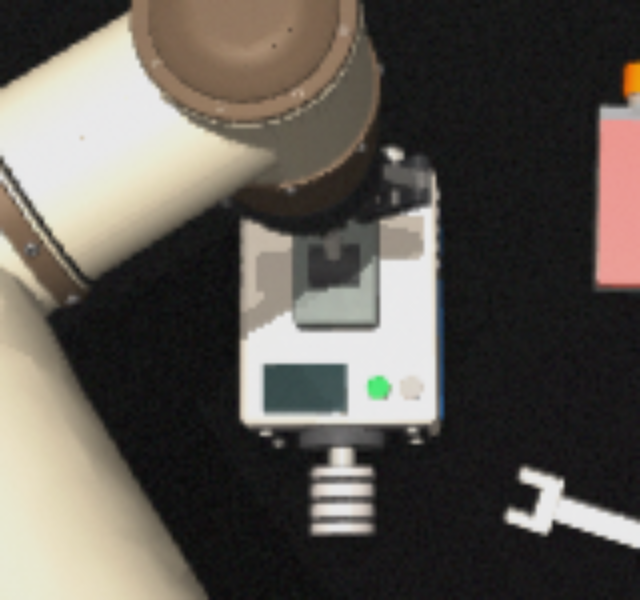

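Call:
arm_command --rows '[{"dx":0,"dy":0,"dz":-0.01,"wx":0,"wy":0,"wz":0,"gripper":1},{"dx":0,"dy":0,"dz":-0.03,"wx":0,"wy":0,"wz":0,"gripper":1},{"dx":-0.02,"dy":0,"dz":-0.06,"wx":0,"wy":0,"wz":0,"gripper":1},{"dx":-0.05,"dy":0,"dz":-0.09,"wx":0,"wy":0,"wz":0,"gripper":1},{"dx":-0.07,"dy":-0.03,"dz":-0.12,"wx":0,"wy":0,"wz":0,"gripper":1},{"dx":-0.07,"dy":-0.07,"dz":-0.145,"wx":0,"wy":0,"wz":0,"gripper":1},{"dx":-0.07,"dy":-0.11,"dz":-0.17,"wx":0,"wy":0,"wz":0,"gripper":1},{"dx":-0.07,"dy":-0.14,"dz":-0.19,"wx":0,"wy":0,"wz":0,"gripper":1}]'

```text
clock: 21.9
position: [413.2, 59.9, 254.5]
ee_rot: [-0.006, 0.705, 0.009, 0.709]
contact_force: [0.9, -0.7, 0.2]
gripper_width: -0.2
```

Call:
arm_command --rows '[{"dx":0,"dy":-0.02,"dz":-0.01,"wx":0,"wy":0,"wz":0,"gripper":1},{"dx":0,"dy":-0.04,"dz":-0.02,"wx":0,"wy":0,"wz":0,"gripper":1},{"dx":0,"dy":-0.06,"dz":-0.02,"wx":0,"wy":0,"wz":0,"gripper":1},{"dx":0,"dy":-0.06,"dz":-0.02,"wx":0,"wy":0,"wz":0,"gripper":1},{"dx":0,"dy":-0.06,"dz":-0.02,"wx":0,"wy":0,"wz":0,"gripper":1},{"dx":0,"dy":-0.06,"dz":-0.02,"wx":0,"wy":0,"wz":0,"gripper":1},{"dx":0,"dy":-0.06,"dz":-0.02,"wx":0,"wy":0,"wz":0,"gripper":1},{"dx":0,"dy":-0.06,"dz":-0.02,"wx":0,"wy":0,"wz":0,"gripper":1}]'

```text
clock: 22.7
position: [394.7, 0.0, 254.1]
ee_rot: [-0.007, 0.705, 0.009, 0.709]
contact_force: [-0.3, -0.0, 0.4]
gripper_width: 0.0
```

Run:
```python
from h import *
st()
D={c:get_image(c) for c in('top','side')}
for c in D:
    b=D[c]['img'][:,:,::-1].copy();cv2.imwrite(f'pics/{c}7.png',b)
    a=cv2.imread(f'pics/{c}3.png')
    for nm,p in (('L',[571,204.2,.024]),('R',[613.8,-212.7,.164])):
        q=proj(D[c],w(p,[(-124,0,72)]))[0].astype(int)
        print(c,nm,'hub diff vs home',np.abs(a[q[1]-14:q[1]+14,q[0]-14:q[0]+14].astype(int)-b[q[1]-14:q[1]+14,q[0]-14:q[0]+14]).mean().round(2))
        for l in(0,.85,1.0):print(l,proj(D[c],w(p,[(12+80*np.sin(l-.5),0,122+80*np.cos(l-.5))]))[0].round(1))
```

```text
t 22.7 pos [3.9469e+02 5.0000e-02 2.5408e+02] F [-0.29 -0.03  0.35] w 0.0 j [ 0.42 -0.04 -0.47 -0.   -1.14 -1.96]
top L hub diff vs home 2.35
0 [280.8 188. ]
0.85 [280.6 158.4]
1.0 [280.8 154.1]
top R hub diff vs home 2.39
0 [469.5 170.9]
0.85 [464.3 142.1]
1.0 [462.6 138. ]
side L hub diff vs home 11.58
0 [307.2 220.2]
0.85 [274.4 210.9]
1.0 [269.4 211.2]
side R hub diff vs home 9.0
0 [346.8  96.1]
0.85 [322.2  92.7]
1.0 [318.2  94. ]
```

View pics/top7.png

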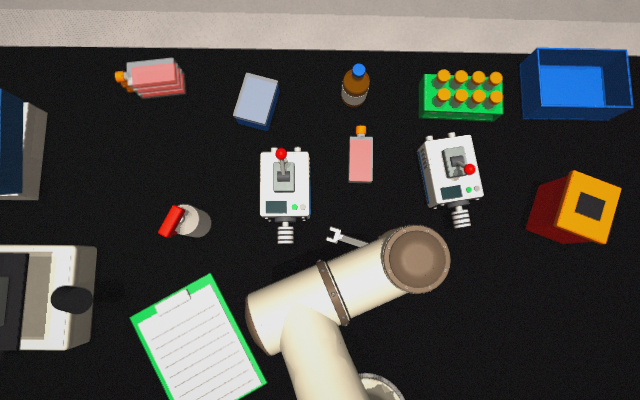

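View pics/side7.png

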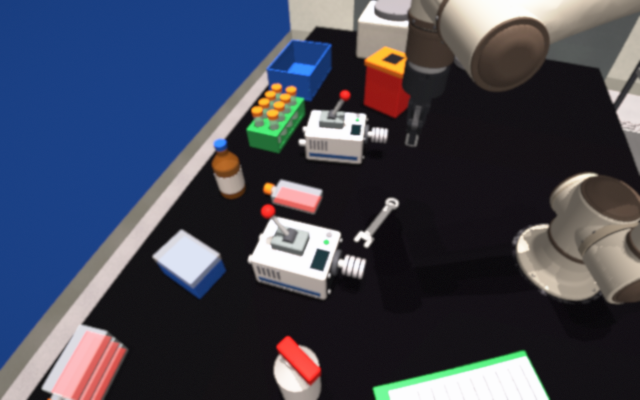

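Run:
```python
import cv2,numpy as np
a=cv2.imread('pics/side3.png',0).astype(np.float32);b=cv2.imread('pics/side7.png',0).astype(np.float32)
for n,r in(('hubL',np.s_[250:280,336:370]),('pumpL body',np.s_[262:300,250:335]),('hubR',np.s_[124:148,362:392]),('bottle',np.s_[140:200,210:250])):
    print(n,np.abs(a[r]-b[r]).mean(),cv2.phaseCorrelate(a[r].copy(),b[r].copy()))
```

```text
hubL 10.490196 ((-0.06504690957722303, -0.07578794843416148), 0.9996563205012569)
pumpL body 10.212384 ((0.01890564227443292, -0.020571849657557095), 0.9986134105258517)
hubR 10.431945 ((-0.06550135414706837, 0.017586160793303662), 1.0079658114247851)
bottle 9.1675 ((0.09495239984864767, 0.026735544926204113), 0.9883838252226511)
```

The side picture only differs by a uniform brightness change; neither hub has shifted. Handing in.

```bash
python3 -c "
from bench import arm
print(arm.job_done())"
```

```text
the job is handed in; nothing more can be done
None
```

The left pump (+y side of the bench) is the worn one, and its lever is now thrown fully over to the rear. I handed the job in at about 23 s, well inside the 72 s limit; no verdict is reported.

| | Left pump (worn) | Right pump (sound) |
|---|---|---|
| Pulled out from its start position until it hit the stop | 11.8 mm | about 4.2 mm |
| Pushed home, by arm travel | 15.4 mm | about 4.7 mm |
| Total travel | about 15 mm | about 6 mm (from the pictures) |

- **Shafts:** the right was pulled to its stop first, then the left, so both were out together before I pushed each one home. The force rose to 16–27 N at each of the four stops.
- **Lever:** I pushed the left ball to the rear until the force reached about 8.5 N. It now appears at (281, 154) in the top picture, where a lever at 1.0 rad should be, and close to that position in the side picture.
- **Last pictures:** both hubs are unmoved since they were pushed home. The right lever is still at the front, and the flask, wrench and spray bottle look undisturbed. The gripper is clear of everything.

**One disagreement:** the arm's push on the right shaft (4.7 mm) came out shorter than the pictures (about 3.8 mm out and 2–2.5 mm in from the start, so about 6 mm). I put this down to the hub being nudged inwards when I gripped it again and to the tool tilting slightly. Either way it is far below the left pump's 15 mm.

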